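# Load the curing carousel and index it to the lamp

## Task

Pick up the green printed rook and set it down, without dropping it, upright and fully home in the empty pocket of the carousel at the orange loading mark. Once it is released, turn the carousel exactly one click towards the orange lamp post (never towards the black fan post), so that the green rook clicks in right in front of the lamp, and let go. Leave the black rook and the sample box where they are, and keep the pawn and bishop standing in their pockets.

Things in the scene. Friction and masses are not known exactly. Their poses are not given: they have to be found in the camera images.
- green_rook: Green 3D-printed chess rook, the part to load; starts upright on the table. 85 mm tall, round; foot 54 mm in diameter up to 20 mm, its lower edge bevelled by 3 mm, waist 27 mm at 45 mm, crown 38 mm in diameter from 55 to 77 mm above the underside with six small battlements above it. Origin at the centre of its underside, z up along it. 60 to 130 g. Best gripped on the crown, about 66 mm above the underside.
- black_rook: The same rook in black, standing upright on the table: leave it. Origin at the centre of its underside. It and the green rook may have swapped places.
- sample_box: Box with white lid, 82 x 82 x 57 mm, standing on the table: leave it. Origin at the centre of its underside.
- carousel: Fixed round grey base of the carousel, 300 mm in diameter, standing on the table; it may be turned. Origin at its centre on the table; its -x axis points to the loading mark, z up. The wheel's axis is its z axis. On it turns an aluminium disc, 304 mm in diameter, its top 46 mm above the table, with six grey cups 60 degrees apart on a circle of 115 mm radius: inner diameter 60 mm, rims 72 mm above the table (pockets 23 mm deep), inner floors 49 mm above it.
- wheel (a joint): Angle of the carousel wheel, rad, 0 at the start, positive anticlockwise seen from above. A sprung roller holds it at every 60 degrees (1.047 rad, one click); let go within about 20 degrees of a click it pulls itself in. About 0.15 N m are needed to turn it out of a click, more if fast (drag 0.18 N m per rad/s); jerky turning makes the prints rock in their cups. It turns at least three clicks either way.
- pocket0 (a point): Centre of the inner floor of the empty pocket which is at the loading mark at the start; it turns with the wheel. The rook is home when its origin is here. x axis along the wheel's own x axis, which at the start is the base's.
- knob_grip (a point): Point on the wheel's axis inside the black bar knob at the hub, 118 mm above the table, the height to grip it. The bar is 74 mm long along this point's x axis, 18 mm thick along its y axis, from 98 to 133 mm above the table. It turns with the wheel.
- loading_mark (a point): Top centre of the orange block, 12 mm high, on the table at the rim of the base; the pocket being loaded is the one next to it, 51 mm inwards.
- lamp: Curing lamp: fixed round post, 155 mm high, with a 56 mm wide orange drum from 95 to 155 mm. Stands 205 mm from the wheel's axis, one click (60 degrees) from the loading mark on one side or the other; a pocket clicked in there is 90 mm from it. Origin at the centre of its underside.
- fan: Fan post of the same size with a black and grey drum, one click from the loading mark on the other side. Origin at the centre of its underside.
- white_pawn: White printed pawn, 70 mm tall, foot 54 mm in diameter, standing loose in a pocket two clicks from the loading mark; rides with the wheel. Origin at the centre of its underside.
- blue_bishop: Blue printed bishop, 83 mm tall, foot 54 mm in diameter, standing loose in the pocket two clicks from the loading mark on the other side; rides with the wheel. Origin at the centre of its underside.
Not all that is in view belongs to the job. Leave any pink or yellow look-alike of the white_pawn alone.

How it is judged (in metres and radians):
On the way, in this order (a step that is already met when the one before it is completed fails the run):
1. the green rook stands home and released in the pocket at the loading mark, the wheel still on its first click (horizontal distance between green_rook and pocket0 below 0.006 m and z of green_rook in the frame of pocket0 between -0.004 and 0.004 m and angle between green_rook's own z axis and vertical below 0.1 rad and contact force between the fingers and green_rook below 0.3 N and value of joint wheel between -0.15 and 0.15 rad), for 0.2 s.
2. the wheel has turned one click towards the lamp (((y of lamp in the frame of carousel above 0 m and value of joint wheel between -1.127 and -0.967 rad) or (y of lamp in the frame of carousel below 0 m and value of joint wheel between 0.967 and 1.127 rad))), for 0.2 s.
At the end, for the whole second after the job is handed in: The green rook is upright (0.1 rad), within 6 mm of the centre and 4 mm of the floor of its pocket, released, at rest; the wheel rests within 0.08 rad of one click towards the lamp, the rook within 105 mm of the lamp; pawn and bishop upright (0.15 rad) in their pockets (8 mm) (horizontal distance between green_rook and pocket0 below 0.006 m and z of green_rook in the frame of pocket0 between -0.004 and 0.004 m and angle between green_rook's own z axis and vertical below 0.1 rad and contact force between the fingers and green_rook below 0.3 N and ((y of lamp in the frame of carousel above 0 m and value of joint wheel between -1.127 and -0.967 rad) or (y of lamp in the frame of carousel below 0 m and value of joint wheel between 0.967 and 1.127 rad)) and horizontal distance between green_rook and lamp below 0.105 m and linear speed of green_rook below 0.02 m/s and velocity of joint wheel between -0.05 and 0.05 rad/s and angle between each of white_pawn, blue_bishop's own z axis and vertical below 0.15 rad and horizontal distance between white_pawn and carousel between 0.107 and 0.123 m and z of each of white_pawn, blue_bishop in the frame of pocket0 below 0.005 m and horizontal distance between blue_bishop and carousel between 0.107 and 0.123 m); the robot touches nothing.
It fails at once if the black rook or the sample box was disturbed (moved over 25 mm) (distance of any of black_rook, sample_box from where it was at the start of the episode above 0.025 m).
It fails at once if pawn or bishop tipped over (angle between any of white_pawn, blue_bishop's own z axis and vertical above 0.4 rad).
It fails at once if the green rook was dropped or thrown (over 0.65 m/s while not held) (linear speed of green_rook above 0.65 m/s and contact force between the fingers and green_rook below 0.05 N).
It fails at once if the wheel was turned more than one click (value of joint wheel above 1.55 rad or value of joint wheel below -1.55 rad).
It fails at once if the wheel was turned towards the fan ((y of lamp in the frame of carousel above 0 m and value of joint wheel above 0.5 rad) or (y of lamp in the frame of carousel below 0 m and value of joint wheel below -0.5 rad)).
It also fails if it takes over 61 s, if anything falls off the work surface, if the arm or the gripper's body presses on something with over 40 N, if the wrist force passes 120 N, or if a joint passes its speed limit or range.

## Robot

A 7-joint arm with a two-finger parallel gripper is mounted at the origin on the work surface. World frame = base frame: x ahead of the robot, y to its left, z up, the work surface at z = 0. Lengths are in mm, angles in rad, forces in N, time in s.
With the tool pointing down it reaches from about 375 to 925 mm from the base axis. Payload 3.1 kg.
Tool frame: the origin (TCP) lies midway between the tips of the shut fingers; the grasp point (between the pads) lies 19 mm behind it; z points along the fingers, y is the line along which they close (so a half turn about z gives the same grasp; the last joint's range is limited). The gripper opens to 85 mm and grips with 20 to 120 N. Pads are 22 mm wide; open, the fingers measure 114 mm over their backs; the gripper's body (76 mm by 85 mm) begins 54 mm behind the grasp point. The pads swing forward as they close: fully open they stand 13 mm farther back than shut.
Start: joints at [1.25, 0.383, 0.044, 1.598, -0.018, 1.161, -0.05], TCP at [143.645, -633.932, 231.269] pointing down, gripper open.
Joint ranges: [-2.61, 2.61], [-0.41, 2.15], [-1.48, 1.57], [0, 2.5], [-1.57, 4.71], [0.05, 1.97], [-2.85, 2.85]. Speed limits (rad/s): [2.79, 2.79, 3.14, 3.14, 3.14, 3.14, 3.14].

## Interface

Orientations are given as a 3x3 rotation matrix whose columns are the frame's x, y, z axes.
In Python, from plant import bot, camera, calibration gives the robot as it stands. The module is installed in compiled form; this text tells all that it offers.
- The arm moves only by the shell command python3 -m jog 'ROWS' [FORCE]. ROWS is JSON, a list of rows, each a list of 3 entries, a list of its own where there are three numbers: the finger opening in cm, from 0 to 8.54, then the shift along the tool's x, y, z in cm, then the turn about the tool's z in degrees. A call has exactly 10 rows; each row shifts and turns the commanded pose from where the row before left it, along the tool's axes as they then stand; what a row does not reach is not made up. A row lasts 1/10 s, in which the tool goes at most 50 mm and 8.59 degrees, less where a joint would pass 70% of its speed; a pose out of reach is approached as far as the arm can. A call with a gripper value outside its range is refused whole. The fingers move at their own pace and stop on an object; FORCE is the grip in N (left out, the last holds). Time passes only in rows, so rows that do not move let the fingers close, or fill a call up. It gives the time, the measured TCP pose, the force, the opening and the grip force at its end, in the units of the state.
- bot.sense(): the state, without advancing time (a new reading comes with each control period).
- camera(name): name is "scene" or "top" or "wrist"; returns (picture, depth): 384x512x3 uint8, red, green, blue; 384x512 float32, mm along the optical axis (not along the pixel's ray), 0 where there is no reading.
- calibration(name): a dict with "fx", "fy", "cx", "cy" (pixels), "k1" (the pictures are not rectified: a ray, as slopes to the right and down, at radius r is drawn at 1 + k1 r^2 times it, then the intrinsics apply), "rvec" (rotation vector, rad) and "tvec" (3), from world to camera coordinates, as OpenCV has them; the wrist camera has in their place "tool_from_camera" (4x4, takes a point from camera to tool coordinates, whose origin is the TCP and whose axes are the flange's). Camera axes: x right, y down, z forward; pixel columns grow to the right and rows downward; lengths in mm; the calibration is good to about 2 mm. A picture is of the moment at which its call begins: read the wrist's pose just before it. calibration takes no time and is no camera call.
- bot.job_done(): hands the job in; it is judged then, once.
The state is a dict: "time": time; "qpos": joint angles; "qvel": joint speeds; "joint_efforts": joint torques, N m; "position": TCP position; "tcp_rot": TCP orientation; "wrist_force": force on the tool from outside, world axes, zero at the start; "moment": the same for the moment, N m; "width": finger opening in mm; "gripper_force": force on a finger pad.
Only numpy, scipy, OpenCV 4.12 (cv2) and the standard library are available. Lean on these libraries where they do the work, as an engineer would, in place of code of your own. Each camera call takes 0.05 s, during which the arm holds its last target. There are 200 camera calls.

## Working session

There is one attempt and no reset: what is moved stays moved. The work goes in short steps, Python scripts to look and compute and a shell command to move; the robot and the scene stay as the last step left them, time stands still between calls to the robot, and variables do not carry over. Pictures are saved under pics/ and viewed, at most 10 in all, crops included, and the job is handed in when it is done.

```bash
mkdir -p pics; cat > h.py <<'E'
import numpy as np, cv2
from plant import bot, camera, calibration
def grab(name):
    s=bot.sense(); im,d=camera(name); c=calibration(name)
    if 'rvec' in c:
        R=cv2.Rodrigues(np.array(c['rvec'],float))[0]; t=np.array(c['tvec'],float).ravel()
        Rw=R.T; tw=-R.T@t
    else:
        T=np.array(c['tool_from_camera']); A=np.array(s['tcp_rot']).reshape(3,3)
        Rw=A@T[:3,:3]; tw=A@T[:3,3]+np.array(s['position'])
    v,u=np.mgrid[0:384,0:512]
    K=np.array([[c['fx'],0,c['cx']],[0,c['fy'],c['cy']],[0,0,1]],float)
    p=np.stack([u,v],-1).reshape(-1,1,2).astype(float)
    n=cv2.undistortPoints(p,K,np.array([c['k1'],0,0,0.])).reshape(384,512,2)
    ray=np.dstack([n,np.ones((384,512))])
    P=(ray*d[...,None])@Rw.T+tw
    P[d<=0]=np.nan
    return im,d,P,ray@Rw.T,tw
def save(im,f): cv2.imwrite('pics/'+f,im[...,::-1])
E
python3 - <<'E'
from h import *
s=bot.sense(); print({k:np.round(v,3).tolist() for k,v in s.items()})
for n in ('top','scene'):
    im,d,P,_,tw=grab(n); save(im,n+'1.png'); np.savez(n+'1.npz',im=im,P=P); print(n,tw.round())
E
```

```text
{'time': 0.0, 'qpos': [1.25, 0.384, 0.044, 1.6, -0.018, 1.161, -0.05], 'qvel': [0.0, -0.001, 0.0, -0.001, -0.0, 0.0, 0.0], 'joint_efforts': [0.0, -43.346, 1.025, -24.951, 0.011, 0.011, -0.0], 'position': [143.422, -633.007, 229.86], 'tcp_rot': [[0.975, 0.221, -0.001], [0.221, -0.975, 0.003], [-0.0, -0.003, -1.0]], 'wrist_force': [0.933, 0.414, 0.528], 'moment': [-0.029, 0.034, 0.047], 'gripper_force': 0.0, 'width': 85.296}
top [ 390.   66. 1092.]
scene [1443. -563.  840.]
```

View pics/top1.png

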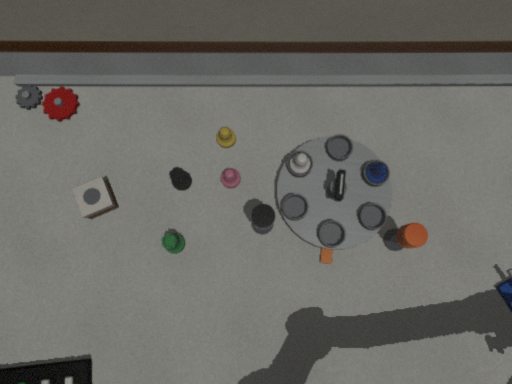

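View pics/scene1.png

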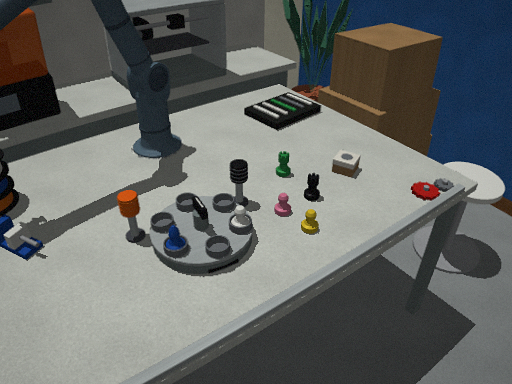

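The top view shows the green rook at (174,242), black rook at (181,179), box at (93,197) and hub at (338,187). The empty loading pocket is at (331,233), the orange mark at (327,257), the orange lamp at (413,236) and the fan at (263,218). I'll measure these next.

```bash
python3 - <<'E'
from h import *
from scipy.optimize import least_squares
def circ(p,r):
    f=lambda q: np.hypot(p[:,0]-q[0],p[:,1]-q[1])-(q[2] if r is None else r)
    x0=list(p[:,:2].mean(0))+([50] if r is None else [])
    o=least_squares(f,x0,loss='soft_l1',f_scale=2); return o.x.round(1), np.abs(o.fun).mean().round(1)
D={n:np.load(n+'1.npz') for n in ('top','scene')}
for n in D:
    im=D[n]['im'].astype(int);P=D[n]['P'];r,g,b=im[...,0],im[...,1],im[...,2];z=P[...,2]
    near=lambda x,y,R:np.hypot(P[...,0]-x,P[...,1]-y)<R
    if n=='top': 
        for nm,(u,v) in dict(green=(174,242),black=(181,179),hub=(338,187),lamp=(413,236),fan=(263,218),mark=(327,257),box=(93,197),pawn=(301,161),bish=(376,172),pocket=(331,233)).items(): print(nm,P[v,u].round())
    G=(g>1.5*r)&(g>1.3*b)&(z>5)&(z<100)&(P[...,0]<1000)&(P[...,1]>-300)
    gp=P[G]; c0=np.median(gp[gp[:,2]>50],0); gp=gp[np.hypot(*(gp-c0)[:,:2].T)<50]
    print(n,'green n',len(gp),'zmax',np.nanmax(gp[:,2]),'crown top mean',gp[gp[:,2]>70].mean(0),'crown side',circ(gp[(gp[:,2]>56)&(gp[:,2]<76)],19) if ((gp[:,2]>56)&(gp[:,2]<76)).sum()>4 else '', 'foot',circ(gp[gp[:,2]<20],27) if (gp[:,2]<20).sum()>4 else '')
    O=(r>1.8*g)&(r>2*b)&(z>3)
    for nm,lo,hi in (('mark',8,17),('lamptop',150,160)):
        q=P[O&(z>lo)&(z<hi)]; print(n,nm,len(q),np.median(q,0).round(1) if len(q) else '')
    # disc
    H=P[D['top']['P'].shape and tuple(())] if 0 else None
T=D['top']['P'];c=T[187,338]
m=(np.abs(T[...,2]-46)<5)&(np.hypot(T[...,0]-c[0],T[...,1]-c[1])<175)
mm=m.astype(np.uint8); cs,_=cv2.findContours(mm,cv2.RETR_EXTERNAL,cv2.CHAIN_APPROX_NONE)
cc=max(cs,key=len)[:,0]; e=T[cc[:,1],cc[:,0]]
print('disc',circ(e,None),circ(e,152),len(e))
m=(T[...,2]>64)&(T[...,2]<80)&(np.hypot(T[...,0]-c[0],T[...,1]-c[1])<160)
n,l,st,ce=cv2.connectedComponentsWithStats(m.astype(np.uint8))
for i in range(1,n):
    q=T[l==i]
    if len(q)>20: print('rim',len(q),circ(q,33),q[:,2].mean().round(1))
m=(T[...,2]>120)&(T[...,2]<145)&(np.hypot(T[...,0]-c[0],T[...,1]-c[1])<70)
q=T[m]; a=cv2.minAreaRect(q[:,:2].astype(np.float32)); print('knob',len(q),q.mean(0).round(1),a)
w,V=np.linalg.eigh(np.cov(q[:,:2].T)); print('axis deg',np.degrees(np.arctan2(V[1,1],V[0,1])))
E
```

```text
green [464. 272.  86.]
black [625. 263.  76.]
hub [ 590. -127.  135.]
lamp [ 471. -290.  157.]
fan [513.  54. 156.]
mark [ 428. -114.   17.]
box [581. 489.  60.]
pawn [659. -41. 121.]
bish [ 633. -227.  112.]
pocket [ 488. -122.   47.]
top green n 308 zmax 89.63855703134834 crown top mean [466.07485542 285.12588183  80.56193096] crown side (array([466. , 286.8]), np.float64(4.8)) foot (array([468.9, 288.6]), np.float64(1.0))
top mark 651 [854.3 618.8  14.7]
top lamptop 369 [ 475.5 -296.2  155.2]Traceback (most recent call last):
  File "<stdin>", line 15, in <module>
    res = np.fmax.reduce(a, axis=axis, out=out, **kwargs)
ValueError: zero-size array to reduction operation fmax which has no identity
```

```bash
cat > m.py <<'E'
from h import *
from scipy.optimize import least_squares
def circ(p,r):
    f=lambda q: np.hypot(p[:,0]-q[0],p[:,1]-q[1])-(q[2] if r is None else r)
    x0=list(p[:,:2].mean(0))+([50] if r is None else [])
    o=least_squares(f,x0,loss='soft_l1',f_scale=2); return o.x.round(1), np.abs(o.fun).mean().round(1)
E
python3 - <<'E'
from m import *
for n in ('top','scene'):
    d=np.load(n+'1.npz'); im=d['im'].astype(int);P=d['P'];r,g,b=im[...,0],im[...,1],im[...,2];z=P[...,2]
    near=lambda x,y,R:np.hypot(P[...,0]-x,P[...,1]-y)<R
    gp=P[near(467,287,45)&(g>1.3*r)&(z>4)]
    print(n,'green',len(gp))
    for lo,hi,R in ((57,76,19),(4,20,27)):
        q=gp[(gp[:,2]>lo)&(gp[:,2]<hi)]; print(len(q), circ(q,R) if len(q)>4 else '')
    q=P[near(430,-114,40)&(z>7)&(z<20)&(r>1.5*g)]; print('mark',len(q),np.mean(q,0))
    q=P[near(473,-293,45)&(z>150)&(z<162)]; print('lamp top',len(q),np.mean(q,0), 'side',circ(P[near(473,-293,45)&(z>97)&(z<148)],28))
    q=P[near(513,54,45)&(z>150)&(z<162)]; print('fan top',len(q),np.mean(q,0))
    c=(590,-127)
    m=(np.abs(z-46)<4)&near(*c,175)
    cs,_=cv2.findContours(m.astype(np.uint8),cv2.RETR_EXTERNAL,cv2.CHAIN_APPROX_NONE)
    cc=max(cs,key=len)[:,0]; e=P[cc[:,1],cc[:,0]]; print('disc',circ(e,None),circ(e,152),len(e))
    m=(z>64)&(z<80)&near(*c,165)
    k,l,st,ce=cv2.connectedComponentsWithStats(m.astype(np.uint8))
    for i in range(1,k):
        q=P[l==i]
        if len(q)>20: print('rim',len(q),circ(q,33),q[:,2].mean().round(1))
    q=P[near(*c,60)&(z>122)&(z<142)]
    w,V=np.linalg.eigh(np.cov(q[:,:2].T)); print('knob',len(q),q.mean(0).round(1),'deg',np.degrees(np.arctan2(V[1,1],V[0,1])),np.sqrt(w*12))
E
```

```text
top green 355
40 (array([466. , 286.9]), np.float64(4.1))
20 (array([468.4, 288.1]), np.float64(1.0))
mark 130 [ 432.81030457 -111.37561962   12.52322266]
lamp top 462 [ 473.99620939 -296.19630285  155.08324643] side (array([ 474.3, -297.9]), np.float64(0.6))
fan top 452 [518.6488627   55.51613558 155.49573872]
disc (array([ 590.4, -130.1,  141.5]), np.float64(19.1)) (array([ 596.5, -133.8]), np.float64(22.2)) 605
rim 154 (array([ 711.5, -147.2]), np.float64(1.5)) 70.8
rim 314 (array([674.2, -44. ]), np.float64(6.5)) 71.9
rim 325 (array([ 646.9, -244.7]), np.float64(6.4)) 71.7
rim 145 (array([553.4, -26.8]), np.float64(1.5)) 71.5
rim 162 (array([ 528.4, -223.5]), np.float64(1.5)) 71.0
rim 156 (array([ 484. , -117.7]), np.float64(1.5)) 71.1
knob 241 [ 596.7 -131.9  133. ] deg 172.39082251398528 [18.76164723 74.39474486]
scene green 262
47 (array([467.2, 283.5]), np.float64(2.0))
60 (array([466.5, 283.9]), np.float64(2.2))
mark 0 [nan nan nan]
lamp top 200 [ 480.13708225 -300.80812633  154.82781214] side (array([ 476.3, -299.9]), np.float64(1.3))
fan top 150 [524.60270387  48.80423222 155.10927959]
disc (array([ 628.9, -146.6,  123.5]), np.float64(26.0)) (array([ 602.3, -135.9]), np.float64(34.6)) 471
rim 100 (array([ 488.2, -121.3]), np.float64(1.9)) 69.9
rim 127 (array([556.3, -31.8]), np.float64(1.7)) 69.8
rim 148 (array([ 532.5, -228.9]), np.float64(1.5)) 69.7
rim 238 (array([664.1, -40.8]), np.float64(6.7)) 71.1
rim 66 (array([ 588.5, -130.6]), np.float64(1.6)) 71.4
rim 272 (array([ 637.3, -239.5]), np.float64(6.4)) 70.6
rim 177 (array([ 715. , -152.8]), np.float64(1.5)) 69.5
knob 135 [ 605.7 -140.3  131.7] deg 173.97671757303053 [18.92695264 78.67290406]
  return _methods._mean(a, axis=axis, dtype=dtype,
  ret = um.true_divide(
```

The top camera puts the hub at about (597.6,-132.5) with the wheel x axis at -7.5°. The lamp is at about (474,-297), which is y<0 in the carousel frame, so the wheel must turn anticlockwise (+). The green rook is at about (467,286). Next I move over the carousel for a close wrist view, with tool yaw at -7.6°, which suits every later step.

```bash
python3 -m jog '[[8.5,[0,0,0],6.8],[8.5,[0,0,0],6.8],[8.5,[0,0,0],6.8],[8.5,[2,-3.9,-0.4],0],[8.5,[2,-3.9,-0.4],0],[8.5,[2,-3.9,-0.4],0],[8.5,[2,-3.9,-0.4],0],[8.5,[2,-3.9,-0.4],0],[8.5,[2,-3.9,-0.4],0],[8.5,[2,-3.9,-0.4],0]]'; python3 -m jog '[[8.5,[2,-3.9,-0.4],0],[8.5,[2,-3.9,-0.4],0],[8.5,[2,-3.9,-0.4],0],[8.5,[2,-3.9,-0.4],0],[8.5,[2,-3.9,-0.4],0],[8.5,[2,-3.9,-0.4],0],[8.5,[2,-3.9,-0.4],0],[8.5,[0,0,0],0],[8.5,[0,0,0],0],[8.5,[0,0,0],0]]'; python3 - <<'E'
from h import *
print(np.array(calibration('wrist')['tool_from_camera']).round(2))
im,d,P,_,tw=grab('wrist'); save(im,'w1.png'); np.savez('w1.npz',im=im,P=P); print(tw)
E
```

```text
time: 1.1
position: [319.1, -380.0, 259.0]
tcp_rot: [[0.991, -0.133, -0.0], [-0.133, -0.991, 0.0], [-0.001, -0.0, -1.0]]
wrist_force: [1.0, 0.3, -0.6]
width: 85.0
gripper_force: 0.0
time: 2.1
position: [492.7, -131.2, 286.6]
tcp_rot: [[0.991, -0.135, -0.002], [-0.135, -0.991, -0.0], [-0.002, 0.001, -1.0]]
wrist_force: [-0.8, 0.1, -1.5]
width: 84.7
gripper_force: 0.0
[[  -0.     -0.95   -0.31   80.89]
 [   1.     -0.     -0.      0.57]
 [   0.     -0.31    0.95 -143.25]
 [   0.      0.      0.      1.  ]]
[ 573.0010378  -142.60714239  429.73975366]
```

View pics/w1.png

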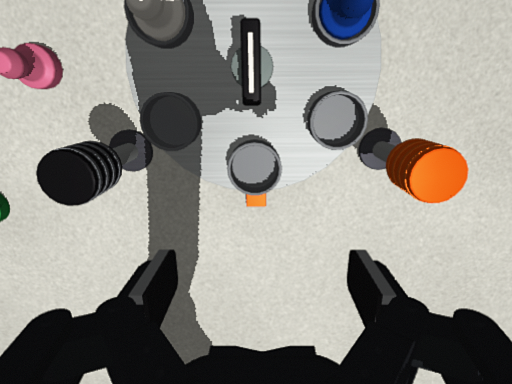

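The wrist view shows the empty loading pocket at (255,167), orange mark at (256,200), knob bar at (251,62), lamp at (428,170) and fan at (80,172). I'll measure these and work out the move to the rook.

```bash
python3 - <<'E'
from m import *
d=np.load('w1.npz');im=d['im'].astype(int);P=d['P'];z=P[...,2];r,g,b=im[...,0],im[...,1],im[...,2]
near=lambda x,y,R:np.hypot(P[...,0]-x,P[...,1]-y)<R
for c in ((484,-118),(553,-27),(529,-224)):
    q=P[near(*c,45)&(np.abs(z-72)<4)]; print('rim',len(q),circ(q,33),circ(q,None),q[:,2].mean().round(1))
q=P[near(597,-132,60)&(z>125)&(z<142)];w,V=np.linalg.eigh(np.cov(q[:,:2].T)); a=cv2.minAreaRect(q[:,:2].astype(np.float32))
print('knob',len(q),q.mean(0).round(1),a,np.degrees(np.arctan2(V[1,1],V[0,1])))
q=P[near(430,-112,40)&(z>7)&(z<18)&(r>1.5*g)]; print('mark',len(q),q.mean(0))
print('lamp',circ(P[near(474,-297,45)&(z>100)&(z<148)],28)); print('fan',circ(P[near(518,54,45)&(z>100)&(z<148)],28))
s=bot.sense(); A=np.array(s['tcp_rot'])
print('to rook, tool mm',A.T@(np.array([440,286,0])-np.array(s['position'])))
E
```

```text
rim 561 (array([ 487.2, -120.9]), np.float64(1.5)) (array([ 487.3, -120.9,   31.6]), np.float64(1.0)) 72.1
rim 673 (array([556.1, -30.4]), np.float64(1.6)) (array([556.2, -30.3,  31.5]), np.float64(1.0)) 72.1
rim 671 (array([ 530.7, -226.7]), np.float64(1.4)) (array([ 530.8, -226.8,   31.8]), np.float64(1.1)) 72.0
knob 1678 [ 601.2 -135.8  133.6] ((600.172119140625, -135.5342559814453), (17.942615509033203, 73.33599853515625), 82.71575927734375) 172.90863504816568
mark 222 [ 425.38931782 -113.39817571   12.47425519]
lamp (array([ 476.3, -298.9]), np.float64(0.5))
fan (array([521.5,  52.8]), np.float64(0.5))
to rook, tool mm [-108.36062907 -406.84503562  286.58796524]
```

```bash
python3 -m jog '[[8.5,[-0.84,-4.45,0],0],[8.5,[-0.84,-4.45,0],0],[8.5,[-0.84,-4.45,0],0],[8.5,[-0.84,-4.45,0],0],[8.5,[-0.84,-4.45,0],0],[8.5,[-0.84,-4.45,0],0],[8.5,[-0.84,-4.45,0],0],[8.5,[-0.84,-4.45,0],0],[8.5,[-0.84,-4.45,0],0],[8.5,[0,0,0],0]]'; python3 - <<'E'
from m import *
import time
im,d,P,_,tw=grab('wrist'); save(im,'w2.png')
s=bot.sense(); A=np.array(s['tcp_rot']); p=np.array(s['position']); print(p,s['time'],abs(np.array(s['qvel'])).max())
im=im.astype(int);z=P[...,2];r,g,b=im[...,0],im[...,1],im[...,2]
near=lambda x,y,R:np.hypot(P[...,0]-x,P[...,1]-y)<R
G=near(468,285,45)&(g>1.3*r)&(z>4)
for lo,hi,R in ((57,76,19),(72,79,None),(78,92,None),(4,20,27)):
    q=P[G&(z>lo)&(z<hi)]; print(lo,len(q),circ(q,R),q.mean(0).round(1))
print('sil', np.argwhere(G).min(0),np.argwhere(G).max(0))
E
```

```text
time: 3.15
position: [469.4, 283.7, 287.6]
tcp_rot: [[0.992, -0.124, -0.001], [-0.124, -0.992, 0.005], [-0.002, -0.005, -1.0]]
wrist_force: [-0.3, 0.5, 0.3]
width: 85.1
gripper_force: 0.0
[470.69911445 279.68960219 287.19343438] 3.2 0.07189758940680901
57 77 (array([468.3, 285.3]), np.float64(0.5)) [482.5 283.5  67.3]
72 477 (array([469.5, 285.1,  10.9]), np.float64(3.9)) [469.3 285.1  77.4]
78 437 (array([469.5, 285.2,  14.9]), np.float64(2.6)) [468.8 284.9  82.9]
4 40 (array([468. , 285.6]), np.float64(0.3)) [487.4 275.9  15.7]
sil [136 109] [383 408]
```

View pics/w2.png

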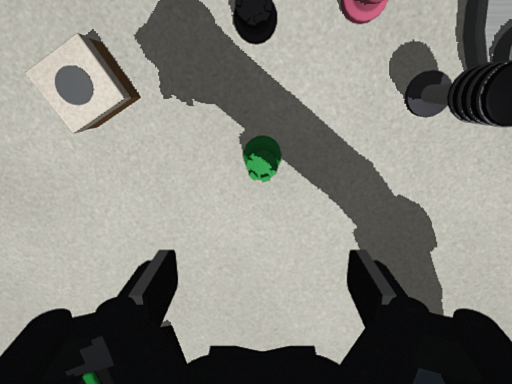

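The green rook's crown is at (262,160), with the black rook at (255,15), the box at (75,85) and the fan at (480,95) all well clear. The arm was still settling for that shot, so I'll descend partway and measure again at rest.

```bash
python3 -m jog '[[8.5,[-0.1,-0.4,3.4],0],[8.5,[0,0,3.4],0],[8.5,[0,0,3.4],0],[8.5,[0,0,3.0],0],[8.5,[0,0,0],0],[8.5,[0,0,0],0],[8.5,[0,0,0],0],[8.5,[0,0,0],0],[8.5,[0,0,0],0],[8.5,[0,0,0],0]]'; cat > rook.py <<'E'
from m import *
im,d,P,_,tw=grab('wrist'); save(im,'w3.png')
s=bot.sense(); A=np.array(s['tcp_rot']); p=np.array(s['position']); print(p.round(1),s['time'],abs(np.array(s['qvel'])).max())
im=im.astype(int);z=P[...,2];r,g,b=im[...,0],im[...,1],im[...,2]
G=(np.hypot(P[...,0]-469,P[...,1]-285)<45)&(g>1.3*r)&(z>4)
for lo,hi,R in ((57,76,19),(4,20,27)):
    q=P[G&(z>lo)&(z<hi)]
    if len(q)>8: print(lo,len(q),circ(q,R))
q=P[G&(z>72)&(z<92)]; c,rad=cv2.minEnclosingCircle(q[:,:2].astype(np.float32)); print('top',len(q),c,rad,q.mean(0).round(1))
print('tool mm',(A.T@(np.array([*c,44])-p)).round(1))
E
python3 rook.py
```

```text
time: 4.2
position: [472.1, 281.5, 156.3]
tcp_rot: [[0.991, -0.133, 0.002], [-0.133, -0.991, 0.001], [0.002, -0.001, -1.0]]
wrist_force: [0.3, 0.3, -0.3]
width: 85.0
gripper_force: 0.0
[471.8 281.4 156. ] 4.25 0.006088799773571554
57 257 (array([468.1, 285.2]), np.float64(0.2))
4 131 (array([468. , 285.4]), np.float64(0.2))
top 1824 (468.554931640625, 285.04229736328125) 19.144041061401367 [469.4 284.8  80.5]
tool mm [ -3.8  -3.1 112. ]
```

```bash
python3 -m jog '[[8.5,[-0.4,-0.4,0],0],[8.5,[0,0,2.8],0],[8.5,[0,0,2.8],0],[8.5,[0,0,2.8],0],[8.5,[0,0,1.8],0],[8.5,[0,0,1.0],0],[8.5,[0,0,0],0],[8.5,[0,0,0],0],[4.5,[0,0,0],0],[4.0,[0,0,0],0]]' 30; python3 -m jog '[[3.6,[0,0,0],0],[3.4,[0,0,0],0],[3.2,[0,0,0],0],[3.0,[0,0,0],0],[3.0,[0,0,0],0],[3.0,[0,0,0],0],[3.0,[0,0,0],0],[3.0,[0,0,0],0],[3.0,[0,0,0],0],[3.0,[0,0,0],0]]' 30
```

```text
time: 5.25
position: [469.0, 286.3, 44.5]
tcp_rot: [[0.991, -0.133, 0.002], [-0.133, -0.991, 0.001], [0.002, -0.001, -1.0]]
wrist_force: [-0.1, -1.2, 0.2]
width: 58.5
gripper_force: 0.0
time: 6.25
position: [468.6, 285.6, 44.1]
tcp_rot: [[0.991, -0.133, 0.001], [-0.133, -0.991, -0.0], [0.001, 0.0, -1.0]]
wrist_force: [-0.9, -1.3, 5.8]
width: 37.2
gripper_force: 30.2
```

```bash
python3 -m jog '[[3.0,[0,0,-0.5],0],[3.0,[0,0,-1.0],0],[3.0,[0,0,-2.0],0],[3.0,[0,0,-2.5],0],[3.0,[0,0,-2.5],0],[3.0,[0,0,-2.5],0],[3.0,[0,0,-2.5],0],[3.0,[0,0,-2.5],0],[3.0,[0,0,-1.5],0],[3.0,[0,0,-0.5],0]]' 40; python3 - <<'E'
from h import *
s=bot.sense();p=np.array(s['position']);A=np.array(s['tcp_rot'])
print(p,s['wrist_force']); print((A.T@(np.array([487.2,-120.9,p[2]])-p)).round(1))
E
```

```text
time: 7.25
position: [468.8, 286.4, 225.3]
tcp_rot: [[0.991, -0.133, 0.003], [-0.133, -0.991, 0.002], [0.003, -0.002, -1.0]]
wrist_force: [0.3, 0.6, -0.9]
width: 36.9
gripper_force: 40.2
[468.75016719 286.434392   225.33488485] [ 0.25060728  0.61967719 -0.85707979]
[ 72.3 401.3  -0.6]
```

```bash
python3 -m jog '[[3.0,[0.2,1.5,0],0],[3.0,[0.5,3.0,0],0],[3.0,[0.7,4.0,0],0],[3.0,[0.7,4.0,0],0],[3.0,[0.7,4.0,0],0],[3.0,[0.7,4.0,0],0],[3.0,[0.7,4.0,0],0],[3.0,[0.7,4.0,0],0],[3.0,[0.7,4.0,0],0],[3.0,[0.7,3.5,0],0]]' 40;  python3 -m jog '[[3.0,[0.6,2.5,0],0],[3.0,[0.3,1.6,0],0],[3.0,[0,0,0],0],[3.0,[0,0,0],0],[3.0,[0,0,0],0],[3.0,[0,0,0],0],[3.0,[0,0,0],0],[3.0,[0,0,0],0],[3.0,[0,0,0],0],[3.0,[0,0,0],0]]' 40
cat > place.py <<'E'
import sys
from m import *
im,d,P,_,tw=grab('wrist'); save(im,sys.argv[1])
s=bot.sense(); A=np.array(s['tcp_rot']); p=np.array(s['position']); print(p.round(1),s['time'],abs(np.array(s['qvel'])).max())
im=im.astype(int);z=P[...,2];r,g,b=im[...,0],im[...,1],im[...,2]
h=p[2]-44.3   # rook underside height
R2=np.hypot(P[...,0]-p[0],P[...,1]-p[1])
G=(R2<45)&(g>1.3*r)&(z>h+2); zz=z-h
for lo,hi,R in ((57,76,19),(4,20,27)):
    q=P[G&(zz>lo)&(zz<hi)]
    if len(q)>8: print('rook',lo,len(q),circ(q,R))
q=P[G&(zz>72)&(zz<95)]
if len(q)>8:
    c,rad=cv2.minEnclosingCircle(q[:,:2].astype(np.float32)); print('top',len(q),c,rad,'zmax',np.percentile(q[:,2],95)-h)
q=P[(np.hypot(P[...,0]-487,P[...,1]+121)<45)&(np.abs(z-72)<4)&~(g>1.2*r)]; 
if len(q)>20: print('rim',len(q),circ(q,33),circ(q,None))
q=P[(np.hypot(P[...,0]-600,P[...,1]+135)<60)&(z>128)&(z<142)]
if len(q)>99:
    a=cv2.minAreaRect(q[:,:2].astype(np.float32)); print('knob',len(q),a)
E
python3 place.py w4.png
```

```text
time: 8.25
position: [481.3, -81.9, 222.0]
tcp_rot: [[0.991, -0.134, -0.002], [-0.134, -0.991, -0.0], [-0.002, 0.0, -1.0]]
wrist_force: [1.4, 0.4, -1.0]
width: 37.0
gripper_force: 40.3
time: 9.25
position: [486.2, -121.3, 223.4]
tcp_rot: [[0.991, -0.133, 0.0], [-0.133, -0.991, -0.0], [0.0, 0.0, -1.0]]
wrist_force: [0.0, 0.0, -1.6]
width: 36.5
gripper_force: 40.3
[ 486.2 -121.4  223.3] 9.3 0.0018891237994038204
rook 57 1407 (array([ 485.6, -121.6]), np.float64(0.2))
rook 4 449 (array([ 485.5, -121.7]), np.float64(0.2))
top 6421 (486.26568603515625, -133.39349365234375) 31.7740478515625 zmax 86.38143772416066
rim 554 (array([ 485.7, -120.8]), np.float64(1.3)) (array([ 487.3, -121. ,   31.6]), np.float64(1.0))
knob 2443 ((595.5773315429688, -135.00668334960938), (17.849485397338867, 63.250511169433594), 82.66812896728516)
```

View pics/w4.png

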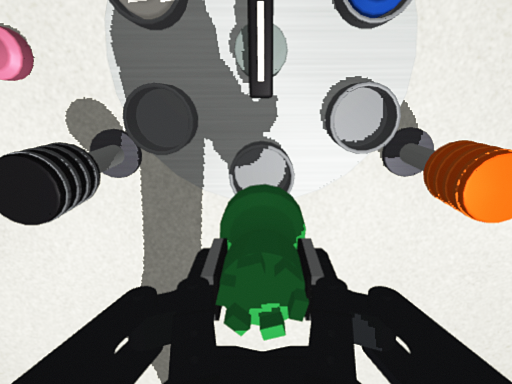

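The rook hangs upright in the grip, with foot and crown centres agreeing to 0.1 mm, and it is about 1.7 mm from the pocket centre. I'll lower it to just above the rim and check again.

```bash
python3 -m jog '[[3.0,[0.15,-0.1,1.0],0],[3.0,[0,0,1.5],0],[3.0,[0,0,1.5],0],[3.0,[0,0,1.5],0],[3.0,[0,0,1.5],0],[3.0,[0,0,1.0],0],[3.0,[0,0,1.0],0],[3.0,[0,0,0],0],[3.0,[0,0,0],0],[3.0,[0,0,0],0]]' 40; python3 place.py w5.png
```

```text
time: 10.3
position: [488.5, -120.7, 134.0]
tcp_rot: [[0.991, -0.133, 0.002], [-0.133, -0.991, -0.0], [0.002, 0.0, -1.0]]
wrist_force: [-0.1, -0.4, -0.2]
width: 37.1
gripper_force: 40.3
[ 488.6 -120.7  134.1] 10.35 0.0020948177620188826
rook 57 1425 (array([ 487.9, -121. ]), np.float64(0.2))
rook 4 520 (array([ 487.9, -121.1]), np.float64(0.2))
top 6417 (489.5572509765625, -132.69308471679688) 31.532825469970703 zmax 86.29093578662254
rim 882 (array([ 485.5, -120.8]), np.float64(1.1)) (array([ 487.1, -121.1,   31.7]), np.float64(1.0))
knob 4219 ((584.8680419921875, -133.861083984375), (18.32341766357422, 42.747657775878906), 82.46945190429688)
```

View pics/w5.png

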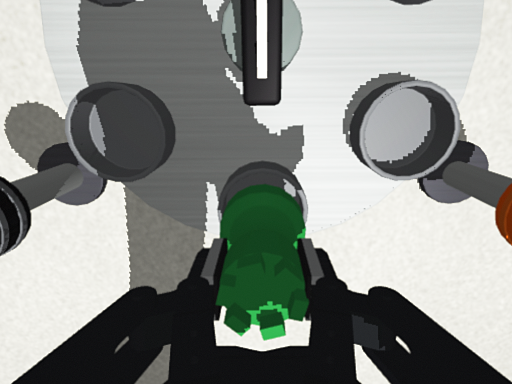

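The rook foot at (262,210) sits over the cup at (262,205), and the measured offset is about 0.7 mm. I'll lower it in.

```bash
python3 -m jog '[[3.0,[-0.06,0,0.8],0],[3.0,[0,0,0.8],0],[3.0,[0,0,0.6],0],[3.0,[0,0,0.5],0],[3.0,[0,0,0.5],0],[3.0,[0,0,0.3],0],[3.0,[0,0,0.3],0],[3.0,[0,0,0.1],0],[3.0,[0,0,0],0],[3.0,[0,0,0],0]]' 40; python3 place.py w6.png
```

```text
time: 11.35
position: [487.4, -120.6, 94.5]
tcp_rot: [[0.991, -0.133, 0.0], [-0.133, -0.991, -0.0], [0.0, 0.0, -1.0]]
wrist_force: [-0.1, -0.4, -0.5]
width: 37.0
gripper_force: 40.3
[ 487.4 -120.6   94.5] 11.4 0.0025043975839136785
rook 57 1429 (array([ 486.8, -120.9]), np.float64(0.2))
rook 4 348 (array([ 486.6, -121.1]), np.float64(0.3))
top 6412 (487.3717041015625, -132.7222442626953) 31.791305541992188 zmax 86.32351648896746
rim 1292 (array([ 485.6, -121. ]), np.float64(1.2)) (array([ 487.4, -121.2,   31.5]), np.float64(1.0))
knob 5806 ((579.342529296875, -133.26754760742188), (18.338153839111328, 31.234846115112305), 82.32804107666016)
```

```bash
python3 -m jog '[[3.0,[0,0,0.1],0],[3.0,[0,0,0.05],0],[3.0,[0,0,0],0],[3.0,[0,0,0],0],[3.0,[0,0,0],0],[3.0,[0,0,0],0],[3.0,[0,0,0],0],[3.0,[0,0,0],0],[3.0,[0,0,0],0],[3.0,[0,0,0],0]]' 20
```

```text
time: 12.4
position: [487.4, -120.6, 93.1]
tcp_rot: [[0.991, -0.133, 0.0], [-0.133, -0.991, -0.0], [0.001, 0.0, -1.0]]
wrist_force: [-1.7, -0.5, 4.4]
width: 37.1
gripper_force: 40.8
```

Contact is felt (4.4 N) at the height where the rook should seat. I'll release gently.

```bash
python3 -m jog '[[3.8,[0,0,0],0],[4.0,[0,0,0],0],[4.5,[0,0,0],0],[5.0,[0,0,0],0],[6.0,[0,0,0],0],[7.0,[0,0,0],0],[8.5,[0,0,0],0],[8.5,[0,0,0],0],[8.5,[0,0,0],0],[8.5,[0,0,0],0]]' 20; python3 -m jog '[[8.5,[0,0,-1],0],[8.5,[0,0,-1.5],0],[8.5,[0,0,-2],0],[8.5,[0,0,-2.5],0],[8.5,[0,0,-2.5],0],[8.5,[0,0,-2.5],0],[8.5,[0,0,0],0],[8.5,[0,0,0],0],[8.5,[0,0,0],0],[8.5,[0,0,0],0]]' 20
python3 - <<'E'
from m import *
im,d,P,_,tw=grab('wrist'); save(im,'w7.png')
s=bot.sense(); A=np.array(s['tcp_rot']); p=np.array(s['position']); print(p.round(1),s['time'])
im=im.astype(int);z=P[...,2];r,g,b=im[...,0],im[...,1],im[...,2]
near=lambda x,y,R:np.hypot(P[...,0]-x,P[...,1]-y)<R
G=near(487,-121,45)&(g>1.3*r)
q=P[G&(z>106)&(z<124)];print('crown',len(q),circ(q,19)); q=P[G&(z>60)&(z<72)]; print('lower',len(q))
print('zmax',np.percentile(P[G][:,2],98),'exp 134')
q=P[near(487,-121,45)&(np.abs(z-72)<4)&~(g>1.2*r)]; print('rim',circ(q,None))
for c in ((556,-30),(531,-227)):
    q=P[near(*c,45)&(np.abs(z-72)<4)]; print('rim',circ(q,None))
q=P[near(600,-135,60)&(z>128)&(z<142)]; a=cv2.minAreaRect(q[:,:2].astype(np.float32)); print('knob',len(q),q.mean(0),a)
print('to hub',(A.T@(np.array([600.8,-135.5,99])-p)).round(1))
E
```

```text
time: 13.4
position: [487.2, -120.5, 92.8]
tcp_rot: [[0.991, -0.133, 0.0], [-0.133, -0.991, 0.0], [0.0, -0.0, -1.0]]
wrist_force: [-0.3, 0.3, 0.6]
width: 84.7
gripper_force: 0.0
time: 14.4
position: [486.1, -120.3, 211.4]
tcp_rot: [[0.991, -0.133, -0.003], [-0.133, -0.991, 0.001], [-0.003, -0.0, -1.0]]
wrist_force: [-0.5, 0.4, 0.2]
width: 85.1
gripper_force: 0.0
[ 486.2 -120.3  211.5] 14.45
crown 212 (array([ 487., -121.]), np.float64(0.1))
lower 525
zmax 284.72149838334593 exp 134
rim (array([ 487.1, -121. ,   31.6]), np.float64(1.0))
rim (array([556.1, -30.6,  31.4]), np.float64(1.0))
rim (array([ 530.8, -226.9,   31.4]), np.float64(1.1))
knob 2564 [ 594.4902287  -134.89332797  133.58941194] ((593.3589477539062, -134.70298767089844), (17.823293685913086, 59.485328674316406), 82.69076538085938)
to hub [ 1.159e+02 -1.000e-01  1.122e+02]
```

View pics/w7.png

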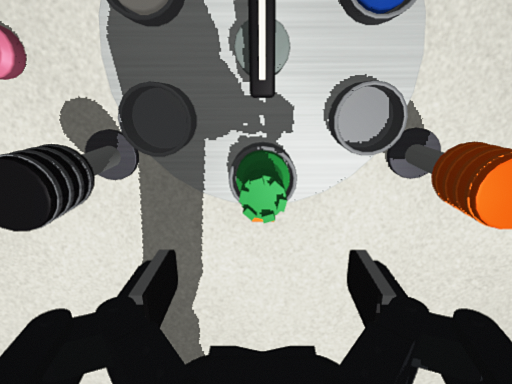

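The rook stands at (262,185), centred in its cup to 0.1 mm in both directions and released. Next I go above the hub and check the knob alignment.

```bash
python3 -m jog '[[8.5,[2,0,0],0],[8.5,[3,0,0],0],[8.5,[3,0,0],0],[8.5,[2.5,0,0],0],[8.5,[1,0,0],0],[8.5,[0,0,0],0],[8.5,[0,0,0],0],[8.5,[0,0,0],0],[8.5,[0,0,0],0],[8.5,[0,0,0],0]]' 20
python3 - <<'E'
from m import *
im,d,P,_,tw=grab('wrist')
s=bot.sense(); A=np.array(s['tcp_rot']); p=np.array(s['position']); print(p.round(1),s['time'])
z=P[...,2]; near=lambda x,y,R:np.hypot(P[...,0]-x,P[...,1]-y)<R
q=P[near(600,-135,60)&(z>128)&(z<142)]; a=cv2.minAreaRect(q[:,:2].astype(np.float32)); print('knob',len(q),q.mean(0),a)
w,V=np.linalg.eigh(np.cov(q[:,:2].T)); print('deg',np.degrees(np.arctan(V[1,1]/V[0,1])),'tool',np.degrees(np.arctan2(A[1,0],A[0,0])))
print('to hub',(A.T@(np.array([*a[0],97])-p)).round(1))
E
```

```text
time: 15.45
position: [600.5, -135.9, 213.0]
tcp_rot: [[0.991, -0.133, -0.0], [-0.133, -0.991, -0.0], [-0.0, 0.0, -1.0]]
wrist_force: [0.3, 0.5, 0.3]
width: 85.1
gripper_force: 0.0
[ 600.7 -135.9  213. ] 15.5
knob 1955 [ 603.5792244  -136.11600925  133.42037009] ((601.0763549804688, -135.62831115722656), (18.001562118530273, 73.39700317382812), 82.9238510131836)
deg -7.539232638906624 tool -7.64266920305777
to hub [  0.4  -0.4 116. ]
```

```bash
python3 -m jog '[[8.5,[0,0,2],0],[8.5,[0,0,3],0],[8.5,[0,0,3],0],[8.5,[0,0,2],0],[8.5,[0,0,1.6],0],[8.5,[0,0,0],0],[5,[0,0,0],0],[4,[0,0,0],0],[3,[0,0,0],0],[2.5,[0,0,0],0]]' 40; python3 -m jog '[[2.2,[0,0,0],0],[2.0,[0,0,0],0],[1.8,[0,0,0],0],[1.5,[0,0,0],0],[1.2,[0,0,0],0],[1.2,[0,0,0],0],[1.2,[0,0,0],0],[1.2,[0,0,0],0],[1.2,[0,0,0],0],[1.2,[0,0,0],0]]' 40
```

```text
time: 16.5
position: [602.8, -135.8, 98.9]
tcp_rot: [[0.991, -0.133, 0.003], [-0.133, -0.991, -0.001], [0.004, 0.0, -1.0]]
wrist_force: [-0.2, 0.2, 8.1]
width: 27.8
gripper_force: 3.8
time: 17.5
position: [603.3, -135.8, 99.5]
tcp_rot: [[0.991, -0.132, 0.005], [-0.132, -0.991, -0.001], [0.005, 0.0, -1.0]]
wrist_force: [-1.1, 1.5, 6.9]
width: 17.4
gripper_force: 41.4
```

There is about 7 N of upward force and the tool sits 2 mm high, so the fingertips are resting on the hub flange. I'll open, raise 6 mm and grip again.

```bash
python3 -m jog '[[3.5,[0,0,0],0],[3.5,[0,0,-0.3],0],[3.5,[0,0,-0.3],0],[3.5,[0,0,0],0],[2.0,[0,0,0],0],[1.2,[0,0,0],0],[1.2,[0,0,0],0],[1.2,[0,0,0],0],[1.2,[0,0,0],0],[1.2,[0,0,0],0]]' 40
```

```text
time: 18.5
position: [600.9, -135.5, 102.7]
tcp_rot: [[0.991, -0.132, -0.001], [-0.132, -0.991, 0.0], [-0.001, -0.0, -1.0]]
wrist_force: [-1.0, 0.8, 1.0]
width: 17.6
gripper_force: 41.3
```

Clean grip now. I'll turn smoothly, 60° in total, anticlockwise seen from above, which is negative about the tool z.

```bash
python3 -m jog '[[1.2,[0,0,0],-0.4],[1.2,[0,0,0],-0.8],[1.2,[0,0,0],-1.2],[1.2,[0,0,0],-1.6],[1.2,[0,0,0],-2],[1.2,[0,0,0],-2],[1.2,[0,0,0],-2],[1.2,[0,0,0],-2],[1.2,[0,0,0],-2],[1.2,[0,0,0],-2]]' 40
```

```text
time: 19.5
position: [600.9, -135.4, 102.7]
tcp_rot: [[0.989, 0.148, -0.0], [0.148, -0.989, 0.001], [-0.0, -0.001, -1.0]]
wrist_force: [-0.7, 1.9, 1.1]
width: 17.5
gripper_force: 41.3
```

```bash
python3 -m jog '[[1.2,[0,0,0],-2],[1.2,[0,0,0],-2],[1.2,[0,0,0],-2],[1.2,[0,0,0],-2],[1.2,[0,0,0],-2],[1.2,[0,0,0],-2],[1.2,[0,0,0],-2],[1.2,[0,0,0],-2],[1.2,[0,0,0],-2],[1.2,[0,0,0],-2]]' 40
```

```text
time: 20.5
position: [600.9, -135.2, 102.7]
tcp_rot: [[0.878, 0.478, -0.001], [0.478, -0.878, 0.0], [-0.0, -0.001, -1.0]]
wrist_force: [-1.3, 1.8, 1.6]
width: 17.4
gripper_force: 41.3
```

```bash
python3 -m jog '[[1.2,[0,0,0],-2],[1.2,[0,0,0],-2],[1.2,[0,0,0],-2],[1.2,[0,0,0],-2],[1.2,[0,0,0],-2],[1.2,[0,0,0],-2],[1.2,[0,0,0],-2],[1.2,[0,0,0],-2],[1.2,[0,0,0],-1.6],[1.2,[0,0,0],-1.4]]' 40; python3 -m jog '[[1.2,[0,0,0],-1.2],[1.2,[0,0,0],-1.2],[1.2,[0,0,0],-1],[1.2,[0,0,0],-0.8],[1.2,[0,0,0],-0.5],[1.2,[0,0,0],-0.3],[1.2,[0,0,0],0],[1.2,[0,0,0],0],[1.2,[0,0,0],0],[1.2,[0,0,0],0]]' 40
```

```text
time: 21.5
position: [600.8, -135.1, 102.7]
tcp_rot: [[0.675, 0.738, -0.001], [0.738, -0.675, 0.001], [-0.0, -0.001, -1.0]]
wrist_force: [-2.1, 2.4, 1.9]
width: 17.3
gripper_force: 41.3
time: 22.5
position: [600.8, -135.1, 102.7]
tcp_rot: [[0.609, 0.793, -0.001], [0.793, -0.609, 0.001], [-0.0, -0.001, -1.0]]
wrist_force: [-2.7, 3.4, 2.3]
width: 17.7
gripper_force: 41.4
```

The wheel is at +60.1°. I'll release and back off straight up.

```bash
python3 -m jog '[[2.0,[0,0,0],0],[2.4,[0,0,0],0],[3.0,[0,0,0],0],[4.0,[0,0,0],0],[6.0,[0,0,0],0],[8.0,[0,0,0],0],[8.5,[0,0,0],0],[8.5,[0,0,0],0],[8.5,[0,0,0],0],[8.5,[0,0,0],0]]' 20; python3 -m jog '[[8.5,[0,0,-1],0],[8.5,[0,0,-2],0],[8.5,[0,0,-3],0],[8.5,[0,0,-4],0],[8.5,[0,0,-4],0],[8.5,[0,0,-3],0],[8.5,[0,0,-1],0],[8.5,[0,0,0],0],[8.5,[0,0,0],0],[8.5,[0,0,0],0]]' 20
python3 - <<'E'
from m import *
for n in ('top','scene'):
    im,d,P,_,tw=grab(n); 
    save(im,n+'9.png')
    im=im.astype(int); z=P[...,2];g,r=im[...,1],im[...,0]
    near=lambda x,y,R:np.hypot(P[...,0]-x,P[...,1]-y)<R
    q=P[near(530,-225,40)&(g>1.3*r)&(z>104)&(z<126)]; print(n,'crown',len(q),circ(q,19) if len(q)>8 else '')
    q=P[near(530,-225,50)&(np.abs(z-72)<4)&~(g>1.2*r)]; print('rim',circ(q,33))
    q=P[near(530,-225,40)&(g>1.3*r)]; print('zmax',np.percentile(q[:,2],[50,98]))
im=cv2.imread('pics/scene9.png')[130:290,90:330]; cv2.imwrite('pics/crop9.png',cv2.resize(im,None,fx=3.3,fy=3.3,interpolation=cv2.INTER_CUBIC)[:600,:800])
E
```

```text
time: 23.5
position: [601.2, -135.7, 102.8]
tcp_rot: [[0.61, 0.792, 0.0], [0.792, -0.61, 0.0], [0.0, 0.0, -1.0]]
wrist_force: [-0.3, -0.1, 0.0]
width: 85.2
gripper_force: 0.0
time: 24.5
position: [599.7, -135.8, 280.3]
tcp_rot: [[0.611, 0.792, -0.004], [0.792, -0.611, 0.001], [-0.002, -0.004, -1.0]]
wrist_force: [-0.6, -0.2, 0.6]
width: 85.1
gripper_force: 0.0
top crown 91 (array([ 529.7, -223.1]), np.float64(5.1))
rim (array([ 528.9, -224.6]), np.float64(1.4))
zmax [118.32792233 136.24536003]
scene crown 87 (array([ 531.3, -228.2]), np.float64(2.0))
rim (array([ 532.2, -228.7]), np.float64(1.5))
zmax [102.31148758 135.4065114 ]
```

View pics/crop9.png

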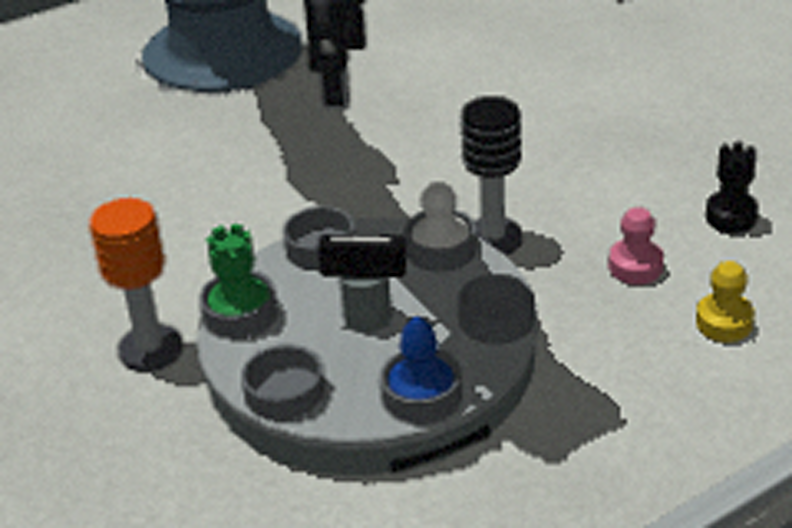

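The crop shows the green rook upright in its cup at (235,270), in front of the orange lamp at (127,240). The pawn at (440,225) and bishop at (418,365) are standing in their pockets, and the arm is clear. Handing in.

```bash
python3 -c "from plant import bot; print(bot.job_done())"
```

```text
the job is handed in; nothing more can be done
None
```

I set the green rook upright in the pocket at the loading mark, released it, turned the wheel one click (60°) to the lamp and handed the job in. The last images showed the rook, pawn and bishop upright in their pockets and the arm clear; no verdict was returned.

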